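# Sweep the brass nuts into the tray's trough

## Robot

A 6-joint arm with a two-finger parallel gripper is mounted at the origin on a cart in front of the work surface, level with it; the furniture and walls round the work are solid. World frame = base frame: x ahead of the robot, y to its left, z up, the work surface at z = 0. Lengths are in mm, angles in rad, forces in N, time in s.
With the tool pointing down it reaches from about 375 to 900 mm from the base axis. Payload 3.1 kg.
Tool frame: the origin (TCP) lies on the centre line of the jaws, within the pads' length; the fingertips stand tips_ahead ahead of it and the grasp point (between the pads) lies 6 mm ahead of it (tips_ahead is the distance from the TCP to the fingertips, in mm); z points along the fingers, y is the line along which they close (so a half turn about z gives the same grasp; the last joint's range is limited). The gripper opens to 87 mm and grips with 3 to 60 N. Pads are 19 mm wide; open, the fingers measure 117 mm over their backs; the gripper's body (75 mm by 190 mm) begins 51 mm behind the grasp point.
Start: joints at [-1.444, 0.527, 1.433, -0, 1.181, -0.178], TCP at [188.183, -595.973, 247.548] pointing down, gripper open.
Joint ranges: [-3.08, 3.08], [-0.75, 2.2], [0.22, 2.44], [-1.43, 4.57], [0, 2.65], [-2.85, 2.85]. Speed limits (rad/s): [2.79, 2.79, 3.14, 3.14, 3.14, 3.14].

## Interface

Orientations are given as a rotation vector (axis times angle).
In Python, from plant import * gives the robot as it stands.
- The arm moves only by the tool arm_command, never from a script. Its arguments are lists of equal length, an entry for each row: "fingers": the closure, from 0 (fully open) to 1 (shut); "dp": the shift along the tool's x, y, z in m, a list of three; "spin": the turn about the tool's z in rad. A call has exactly 8 rows; each row shifts and turns the commanded pose from where the row before left it, along the tool's axes as they then stand; what a row does not reach is not made up. A row lasts 1/10 s, in which the tool goes at most 50 mm and 8.59 degrees, less where a joint would pass 70% of its speed; a pose out of reach is approached as far as the arm can. A call is refused whole if a number of a shift passes 0.05 or a number of a turn 0.15, either way. A call with a gripper value outside its range is refused whole. The fingers move at their own pace and stop on an object; the grip force is fixed at half the most. Time passes only in rows, so rows that do not move let the fingers close, or fill a call up. It gives the time, the measured TCP pose, the force, the opening and the grip force at its end, in the units of the state.
- sense(): the state, without advancing time (a new reading comes with each control period).
- snapshot(name): name is "side" or "top" or "wrist"; returns a dict with "img" (400x640x3 uint8, red, green, blue), "range_z" (400x640 float32, mm along the optical axis (not along the pixel's ray), 0 where there is no reading), "intrinsics" (3x3 intrinsics, pixels), "extrinsics" (4x4, takes a point from camera to world coordinates); the wrist camera has in their place "mount" (4x4, takes a point from camera to tool coordinates, whose origin is the TCP and whose axes are the flange's). Camera axes: x right, y up, looking along -z (the intrinsics and any distortion apply to the point x, -y, -z); pixel columns grow to the right and rows downward; lengths in mm; the calibration is good to about 2 mm. The wrist camera is an equidistant fisheye: a pixel r from the principal point sees the ray r / f radians off the axis. A picture is of the moment at which its call begins: read the wrist's pose just before it.
- job_done(): hands the job in; it is judged then, once.
Trained networks look in a picture, given as the dict that the camera call returned (one of the last four; its "shot" number tells which), for a name from the list of things; names that differ only in an ending like _2 or _b are one class to them, and where a whole thing is asked for, a point or a joint stands for the part that bears it (a point fixed in the world has none). Each returns a list of dicts, best first, with "confidence" (0 to 1); they miss things now and then, are a little off and sometimes report something else, mostly with a low value. They report only what shows in the picture. A call takes as long as a camera call.
- look_for(picture, label): "box" ([left, top, width, height] as shares, 0 to 1, of the picture: columns of its width, rows of its height, round what is visible of it).
- regions_of(picture, label): "region" (400x640 bool, what is visible of it) and "box" ([left, top, width, height] as shares, 0 to 1, of the picture: columns of its width, rows of its height, round what is visible of it).
The state is a dict: "clock": time; "joint_positions": joint angles; "joint_vel": joint speeds; "joint_torque": joint torques, N m; "position": TCP position; "orientation": TCP orientation; "ft_force": force on the tool from outside, world axes, zero at the start; "ft_torque": the same for the moment, N m; "gripper_width": finger opening in mm; "grip_force": force on a finger pad.
Only numpy, scipy, OpenCV 4.12 (cv2) and the standard library are available. Lean on these libraries where they do the work, as an engineer would, in place of code of your own. Each camera call takes 0.05 s, during which the arm holds its last target. There are 200 camera calls.

## Task

Sweep the three brass nuts across the white board of the sorting tray with your fingertips, so that they drop over its edge and lie in the blue trough on the tray's near side. Only push them: do not pick any up. Leave the steel V-block standing where it is on the board, and do not disturb the sticky-note pad and the black marker beside the tray.

Things in the scene. Friction and masses are not known exactly. Their poses are not given: they have to be found in the camera images.
- tray: sorting tray fixed to the desk, 190 mm along its x, 260 mm along y, 44 mm high; origin at the centre of its underside, -x roughly towards the robot. A flat white board, top 32 mm above the desk, spans x = -30 to +90 mm; its far (+x) edge is open. Side walls (inner faces at y = -125 and +125 mm) rise 12 mm above the board
- tray_edge (a point): middle of the white board's near edge, in its top face, at tray x = -30 mm, y = 0; the straight edge runs along tray y and drops sharply into the trough
- tray_trough (a point): middle of the floor of the blue trough, at tray x = -60 mm; the floor is 4 mm above the desk, the trough 60 mm wide along tray x (-90 to -30 mm) and 250 mm long along y; its near wall stands 44 mm above the desk
- nut1_center (a point): centre of a loose brass hexagon nut with a dark bore, about 28 mm across corners, 12 mm high, 25 to 50 g, lying flat on the white board; this point is half-way up it; the three nuts are alike
- nut2_center (a point): centre of a loose brass hexagon nut with a dark bore, about 28 mm across corners, 12 mm high, 25 to 50 g, lying flat on the white board; this point is half-way up it; the three nuts are alike
- nut3_center (a point): centre of a loose brass hexagon nut with a dark bore, about 28 mm across corners, 12 mm high, 25 to 50 g, lying flat on the white board; this point is half-way up it; the three nuts are alike
- nut1: the same nut 1 as a body; origin at the centre of its underside, z along its bore
- nut2: the same nut 2 as a body; origin at the centre of its underside, z along its bore
- nut3: the same nut 3 as a body; origin at the centre of its underside, z along its bore
- v_block: loose grey steel V-block, 40 x 40 mm, 30 mm high, 0.28 kg, standing on the white board beside the nuts, in a row of its own (its centre at least 48 mm from any nut along tray y); origin at the centre of its underside; must stay where it is
- sticky_pad: loose yellow sticky-note pad, 77 x 77 x 10 mm, on the desk to the right of the tray; origin at the centre of its underside; must be left alone
- marker_black: loose black-and-white marker pen, 135 mm long along its y, 17 mm wide, on the desk to the left of the tray; origin at the centre of its underside; must be left alone

How it is judged (in metres and radians):
At the end, for the whole second after the job is handed in: All three nuts lie at rest in the trough: each centre between its walls and below 30 mm above the desk. The V-block still stands upright within 12 mm, the pad and the marker within 20 mm, of where they were (x of nut1_center in the frame of tray between -0.09 and -0.032 m and y of nut1_center in the frame of tray between -0.125 and 0.125 m and z of each of nut1_center, nut2_center, nut3_center in the frame of tray below 0.03 m and linear speed of each of nut1, nut2, nut3 below 0.02 m/s and x of nut2_center in the frame of tray between -0.09 and -0.032 m and y of nut2_center in the frame of tray between -0.125 and 0.125 m and x of nut3_center in the frame of tray between -0.09 and -0.032 m and y of nut3_center in the frame of tray between -0.125 and 0.125 m and distance of v_block from where it was at the start of the episode below 0.012 m and distance of each of sticky_pad, marker_black from where it was at the start of the episode below 0.02 m and angle between v_block's own z axis and vertical below 0.1 rad); the robot touches nothing.
It fails at once if a nut is lifted off the board (its centre rises above 58 mm over the desk; 38 mm when lying on the board) (height (world z) of any of nut1_center, nut2_center, nut3_center above 0.058 m).
It fails at once if the V-block is moved by more than 12 mm (distance of v_block from where it was at the start of the episode above 0.012 m).
It fails at once if the sticky-note pad or the marker is moved by more than 20 mm (distance of any of sticky_pad, marker_black from where it was at the start of the episode above 0.02 m).
It also fails if it takes over 48 s, if anything falls off the work surface, if the arm or the gripper's body presses on something with over 40 N, if the wrist force passes 120 N, or if a joint passes its speed limit or range.

## Working session

There is one attempt and no reset: what is moved stays moved. The work goes in short steps, Python scripts to look and compute and a tool call to move; the robot and the scene stay as the last step left them, time stands still between calls to the robot, and variables do not carry over. Pictures are saved under pics/ and viewed, at most 10 in all, crops included, and the job is handed in when it is done.

Besides the shell and the picture viewer there is one more tool, called as name(argument=value, ...), one argument or row to a line, values as JSON. arm_command: Moves the arm, as the interface text tells. Its arguments: {"type":"object","properties":{"fingers":{"type":"array"},"dp":{"type":"array"},"spin":{"type":"array"}},"required":["fingers","dp","spin"]}

```bash
mkdir -p pics; cat > h.py <<'E'
from plant import *
import numpy as np, cv2
from scipy.spatial.transform import Rotation as R
def cloud(s):
    K=s["intrinsics"];Z=s["range_z"];v,u=np.indices(Z.shape)
    x=(u-K[0][2])/K[0][0]*Z;y=(v-K[1][2])/K[1][1]*Z
    P=np.stack([x,-y,-Z,np.ones_like(Z)],-1)@np.array(s["extrinsics"]).T
    return P[...,:3]
E
python3 - <<'E'
from h import *
st=sense();print(st)
s=snapshot("top");cv2.imwrite("pics/top.png",s["img"][...,::-1]);P=cloud(s)
for n in ["nut1","v_block","sticky_pad","marker_black","tray"]:
    for r in regions_of(s,n)[:4]:
        m=r["region"]&(s["range_z"]>0);q=P[m]
        print(n,r["confidence"],np.round(np.array(r["box"])*[640,400,640,400]),np.median(q,0).round(1),q.min(0).round(),q.max(0).round())
        if n=="tray":
            w=m&(P[...,2]>25)&(P[...,2]<38)&(s["img"].min(-1)>170)
            print("board",cv2.minAreaRect(P[w][:,:2].astype(np.float32)),cv2.minAreaRect(q[:,:2].astype(np.float32)),np.median(P[w],0))
E
```

```text
{'clock': 0.0, 'joint_positions': array([-1.44351431e+00,  5.28459464e-01,  1.43393097e+00, -1.35130407e-05,
        1.18137711e+00, -1.78524108e-01]), 'joint_vel': array([-2.71424093e-03, -9.09412857e-05, -2.37079802e-05,  1.68964936e-03,
       -2.39076841e-03,  3.69280592e-04]), 'joint_torque': array([ 4.77675821e-04, -4.40037096e+01, -1.76591957e+01,  6.32157968e-02,
        5.84287383e-02, -1.77955662e-04]), 'position': array([ 188.08499307, -595.30348249,  246.56657205]), 'orientation': array([-3.10278960e+00, -4.78166359e-01, -6.78511744e-05]), 'ft_force': array([-0.08495714, -0.01621621, -0.16947143]), 'ft_torque': array([-0.02432131, -0.008932  ,  0.00845746]), 'grip_force': 0.0, 'gripper_width': 86.90765829964676}
nut1 0.64 [355. 169.   9.  11.] [544.8  25.2  43.8] [534.  14.  37.] [557.  35.  47.]
nut1 0.43 [302. 170.  11.  11.] [529.8 148.4  43.2] [518. 137.  28.] [546. 160.  47.]
nut1 0.41 [330. 170.   9.  11.] [537.2  86.9  43.1] [526.  75.  35.] [549.  98.  47.]
v_block 0.55 [271. 165.  22.  18.] [533.1 204.9  56.3] [515. 184.  30.] [556. 224.  64.]
sticky_pad 0.71 [420. 232.  41.  39.] [ 370.4 -167.1   10. ] [ 327. -211.   -4.] [ 414. -121.   15.]
sticky_pad 0.43 [262. 139. 124.  96.] [509.  109.4  30.4] [405. -29.  -3.] [632. 255.  62.]
marker_black 0.66 [163. 235.  54.  15.] [382.4 417.8  13.2] [367. 351.  -3.] [396. 482.  19.]
tray 0.64 [262. 136. 123. 101.] [509.5 109.1  30.4] [405. -35.  -4.] [632. 252.  59.]
board ((551.1424560546875, 119.34323120117188), (119.69075012207031, 248.85812377929688), 10.788435935974121) ((523.1883544921875, 113.7181396484375), (195.86802673339844, 274.3397216796875), 10.73204231262207) [555.91973203 112.56878738  31.32161768]
```

View pics/top.png

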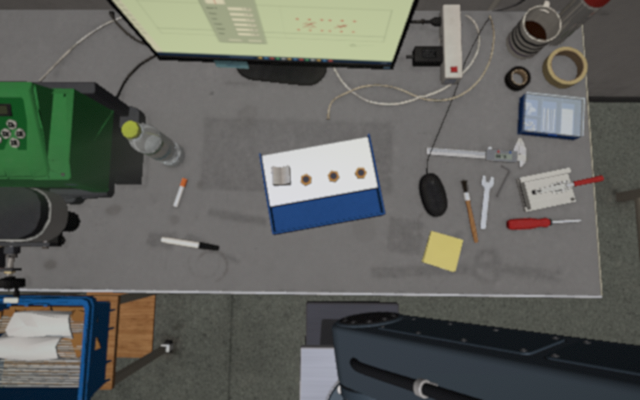

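```bash
python3 - <<'E'
import plant; from h import *
print({k:v for k,v in vars(plant).items() if isinstance(v,(int,float,list,str)) and k[0]!='_'})
try: print(tips_ahead)
except Exception as e: print(e)
E
cat >> h.py <<'E'
A=np.deg2rad(10.8);C=np.array([521.7,113.7])
tx=np.array([np.cos(A),np.sin(A)]);ty=np.array([-np.sin(A),np.cos(A)])
def rel(txm,tym,z):
    st=sense();M=R.from_rotvec(st["orientation"]).as_matrix();p=np.array(st["position"])
    t=np.r_[C+tx*txm+ty*tym,z]
    y=M[:2,1];e=[(np.arctan2(d[1],d[0])-np.arctan2(y[1],y[0])+np.pi)%(2*np.pi)-np.pi for d in (ty,-ty)]
    print("clock",st["clock"],"tray xy",(p[:2]-C)@tx,(p[:2]-C)@ty,p[2],"tool-frame shift mm",(M.T@(t-p)).round(1),"yaw err (world)",np.round(e,3),"spin",-np.round(e,3),"F",st["ft_force"].round(1),"w",st["gripper_width"],"q6",st["joint_positions"][5])
    print(M.round(2).tolist(),t)
def nuts(name="top"):
    s=snapshot(name);P=cloud(s)
    for n in ["nut1","v_block"]:
        for r in regions_of(s,n)[:4]:
            q=P[r["region"]&(s["range_z"]>0)];m=np.median(q,0)
            print(n,r["confidence"],"tray",((m[:2]-C)@tx).round(1),((m[:2]-C)@ty).round(1),m[2].round(1))
    return s
E
python3 - <<'E'
from h import *
rel(55,-91,150); s=nuts()
E
```

```text
{'tips_ahead': 25.0}
25.0
clock 0.3 tray xy -460.5925276324444 -634.4062116777967 247.2133785503566 tool-frame shift mm [ 575.6 -479.3   97.6] yaw err (world) [ 3.024 -0.117] spin [-3.024  0.117] F [-0.1  0.3 -0.2] w 86.83174903385024 q6 -0.17850916460157232
[[0.95, 0.3, -0.0], [0.3, -0.95, 0.0], [0.0, -0.0, -1.0]] [592.77749842  34.61783249 150.        ]
nut1 0.6 tray 5.6 -93.0 43.4
nut1 0.42 tray 10.0 -29.2 43.6
v_block 0.72 tray 28.8 87.3 55.5
v_block 0.71 tray 9.9 -29.2 43.6
```

arm_command(
  fingers=[1, 1, 1, 1, 1, 1, 1, 1],
  dp=[
    [0, 0, 0],
    [0.03, -0.032, 0],
    [0.03, -0.032, 0],
    [0.03, -0.032, 0],
    [0.03, -0.032, 0],
    [0.03, -0.032, 0],
    [0.03, -0.032, 0],
    [0.03, -0.032, 0],
  ],
  spin=[0.117, 0, 0, 0, 0, 0, 0, 0],
)

```text
clock: 1.25
position: [353.2, -335.1, 247.8]
orientation: [3.127, 0.295, 0.001]
ft_force: [1.8, 0.8, -0.7]
gripper_width: 31.0
grip_force: 0.0
```

arm_command(
  fingers=[1, 1, 1, 1, 1, 1, 1, 1],
  dp=[
    [0.03, -0.032, 0],
    [0.03, -0.032, 0],
    [0.03, -0.032, 0],
    [0.03, -0.032, 0],
    [0.03, -0.032, 0],
    [0.03, -0.032, 0],
    [0.03, -0.032, 0.02],
    [0.03, -0.032, 0.02],
  ],
  spin=[0, 0, 0, 0, 0, 0, 0, 0],
)

```text
clock: 2.05
position: [541.7, -38.6, 208.0]
orientation: [3.126, 0.296, 0.005]
ft_force: [0.9, -0.9, -0.5]
gripper_width: 0.4
grip_force: 0.0
```

```bash
python3 - <<'E'
from h import *
rel(45,-92,62)
E
```

```text
clock 2.05 tray xy -8.911783014364229 -153.30806029464506 208.0048706658023 tool-frame shift mm [ 53.5 -61.5 146.1] yaw err (world) [ 3.141e+00 -1.000e-03] spin [-3.141e+00  1.000e-03] F [ 0.9 -0.9 -0.5] w 0.449672982766722 q6 1.10498512371523
[[0.98, 0.19, 0.0], [0.19, -0.98, -0.0], [0.0, 0.0, -1.0]] [583.14200722  31.76173209  62.        ]
```

arm_command(
  fingers=[1, 1, 1, 1, 1, 1, 1, 1],
  dp=[
    [0.02, -0.02, 0.01],
    [0.02, -0.02, 0.02],
    [0.0135, -0.0215, 0.02],
    [0, 0, 0.02],
    [0, 0, 0.016],
    [0, 0, 0],
    [0, 0, 0],
    [0, 0, 0],
  ],
  spin=[0, 0, 0, 0, 0, 0, 0, 0],
)

```text
clock: 2.85
position: [581.9, 30.1, 122.6]
orientation: [3.127, 0.296, 0.003]
ft_force: [-0.2, -0.6, -0.3]
gripper_width: 0.4
grip_force: 0.0
```

```bash
python3 - <<'E'
from h import *
rel(45,-92,61)
s=snapshot("wrist");cv2.imwrite("pics/w.png",s["img"][...,::-1])
st=sense();T=np.eye(4);T[:3,:3]=R.from_rotvec(st["orientation"]).as_matrix();T[:3,3]=st["position"]
K=s["intrinsics"]
for n in ["nut1","v_block"]:
  for r in regions_of(s,n)[:4]:
    m=r["region"]&(s["range_z"]>0);v,u=np.nonzero(m);a=(u-K[0][2])/K[0][0];b=(v-K[1][2])/K[1][1];th=np.hypot(a,b)+1e-9;Z=s["range_z"][m]
    k=np.tan(th)/th*Z;P=(np.c_[a*k,-b*k,-Z,np.ones_like(Z)]@(T@s["mount"]).T)[:,:3]
    P=P[P[:,2]>np.percentile(P[:,2],90)-4]
    c=(P.min(0)+P.max(0))/2;print(n,r["confidence"],np.round(np.array(r["box"])*[640,400,640,400]),"tray",(c[:2]-C)@tx,(c[:2]-C)@ty,c[2])
E
```

```text
clock 2.85 tray xy 43.466177447018275 -93.42794880498298 122.59833255950554 tool-frame shift mm [ 1.4 -1.5 61.6] yaw err (world) [-3.142  0.   ] spin [ 3.142 -0.   ] F [-0.2 -0.6 -0.3] w 0.38169770988561647 q6 1.2422784078377964
[[0.98, 0.19, 0.0], [0.19, -0.98, -0.0], [0.0, 0.0, -1.0]] [583.14200722  31.76173209  61.        ]
nut1 0.91 [219. 238.  29.  18.] tray 18.874895891302067 -28.98663456787906 44.29767795465743
nut1 0.75 [152. 232.  31.  34.] tray 14.884036925416702 33.82028142575636 44.33880830822274
nut1 0.41 [414. 381.  49.   9.] tray -78.75155127152883 -203.5154963765449 111.21506441342522
v_block 0.8 [ 86. 205.  51.  60.] tray 48.36485352820317 51.923478268460734 115.82955302893801
```

View pics/w.png

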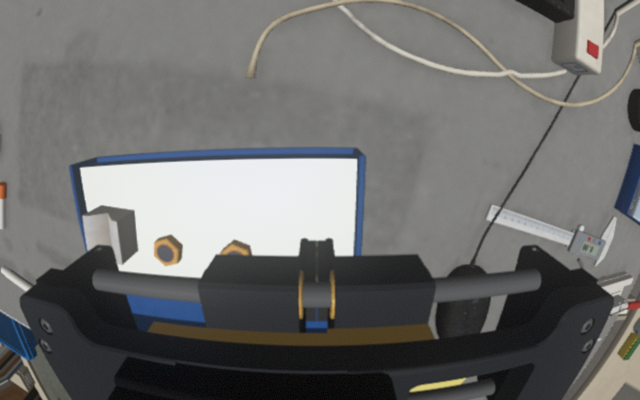

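Wrist view: nut 3 at (167,250) and nut 2 at (236,248, half hidden) agree with the top camera; closed fingers at (317,280) stand behind hidden nut 1.

arm_command(
  fingers=[1, 1, 1, 1, 1, 1, 1, 1],
  dp=[
    [0, 0, 0.02],
    [0, 0, 0.02],
    [0, 0, 0.015],
    [0, 0, 0.0065],
    [0, 0, 0],
    [-0.006, 0, 0],
    [-0.008, 0, 0],
    [-0.008, 0, 0],
  ],
  spin=[0, 0, 0, 0, 0, 0, 0, 0],
)

```text
clock: 3.8
position: [559.0, 26.2, 60.7]
orientation: [3.127, 0.296, 0.001]
ft_force: [0.4, 0.5, -0.3]
gripper_width: 0.7
grip_force: 0.2
```

arm_command(
  fingers=[1, 1, 1, 1, 1, 1, 1, 1],
  dp=[
    [-0.008, 0, 0],
    [-0.008, 0, 0],
    [-0.008, 0, 0],
    [-0.008, 0, 0],
    [-0.008, 0, 0],
    [-0.008, 0, 0],
    [-0.008, 0, 0],
    [0, 0, 0],
  ],
  spin=[0, 0, 0, 0, 0, 0, 0, 0],
)

```text
clock: 4.6
position: [502.6, 15.8, 59.9]
orientation: [-3.127, -0.296, 0.004]
ft_force: [0.5, 0.3, -0.3]
gripper_width: 0.4
grip_force: 0.0
```

```bash
python3 - <<'E'
from h import *
rel(50,-29,61)
s=snapshot("side");cv2.imwrite("pics/s1.png",s["img"][...,::-1])
E
```

```text
clock 4.6 tray xy -37.09045686141353 -92.575556247763 59.85894842646917 tool-frame shift mm [ 87.1 -63.6  -1.3] yaw err (world) [-3.142  0.   ] spin [ 3.142 -0.   ] F [ 0.5  0.3 -0.3] w 0.40094813938888624 q6 1.1912974535675689
[[0.98, 0.19, -0.0], [0.19, -0.98, 0.0], [-0.0, -0.0, -1.0]] [576.24842066  94.58273546  61.        ]
```

View pics/s1.png

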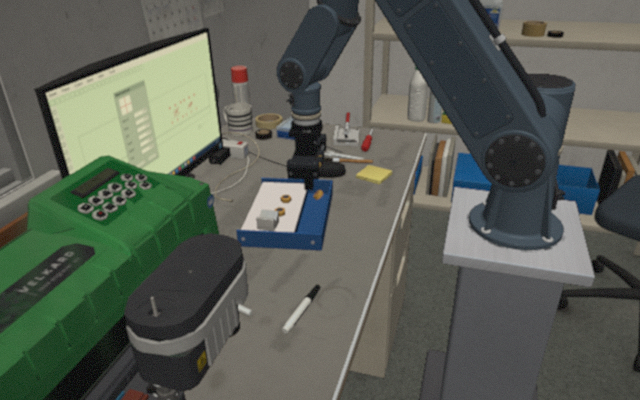

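Side view: nut 1 lies in the blue trough at (319,195); nuts 2 and 3 and the V-block (268,215) are untouched on the board.

arm_command(
  fingers=[1, 1, 1, 1, 1, 1, 1, 1],
  dp=[
    [0, 0, -0.02],
    [0.005, 0, -0.02],
    [0.03, -0.016, 0],
    [0.03, -0.024, 0],
    [0.017, -0.0235, 0],
    [0, 0, 0],
    [0, 0, 0.015],
    [0, 0, 0.015],
  ],
  spin=[0, 0, 0, 0, 0, 0, 0, 0],
)

```text
clock: 5.45
position: [573.3, 93.5, 70.0]
orientation: [3.127, 0.297, 0.002]
ft_force: [-0.4, 0.1, -0.3]
gripper_width: 0.5
grip_force: 0.0
```

arm_command(
  fingers=[1, 1, 1, 1, 1, 1, 1, 1],
  dp=[
    [0, 0, 0.009],
    [0, 0, 0],
    [-0.008, 0, 0],
    [-0.008, 0, 0],
    [-0.008, 0, 0],
    [-0.008, 0, 0],
    [-0.008, 0, 0],
    [-0.008, 0, 0],
  ],
  spin=[0, 0, 0, 0, 0, 0, 0, 0],
)

```text
clock: 6.25
position: [525.5, 84.4, 61.4]
orientation: [3.128, 0.296, 0.001]
ft_force: [0.3, 0.1, 1.0]
gripper_width: 0.7
grip_force: 0.2
```

arm_command(
  fingers=[1, 1, 1, 1, 1, 1, 1, 1],
  dp=[
    [-0.008, 0, 0],
    [-0.008, 0, 0],
    [-0.008, 0, 0],
    [-0.008, 0, 0],
    [0, 0, 0],
    [0, 0, 0],
    [0, 0, -0.02],
    [0, 0, -0.02],
  ],
  spin=[0, 0, 0, 0, 0, 0, 0, 0],
)

```text
clock: 7.05
position: [494.7, 78.5, 101.0]
orientation: [-3.127, -0.296, 0.001]
ft_force: [1.1, -0.5, -0.2]
gripper_width: 0.5
grip_force: 0.0
```

```bash
python3 - <<'E'
from h import *
rel(48,32,61)
s=snapshot("side");cv2.imwrite("pics/s2.png",cv2.resize(s["img"][150:270,210:370,::-1],None,fx=4,fy=4))
E
```

```text
clock 7.05 tray xy -33.095404464726776 -29.532952525268165 101.03684542661144 tool-frame shift mm [ 81.1 -61.5  40. ] yaw err (world) [ 3.141 -0.   ] spin [-3.141  0.   ] F [ 1.1 -0.5 -0.2] w 0.5006686291632759 q6 1.315918250609292
[[0.98, 0.19, -0.0], [0.19, -0.98, 0.0], [-0.0, -0.0, -1.0]] [562.85358597 154.12749512  61.        ]
```

View pics/s2.png

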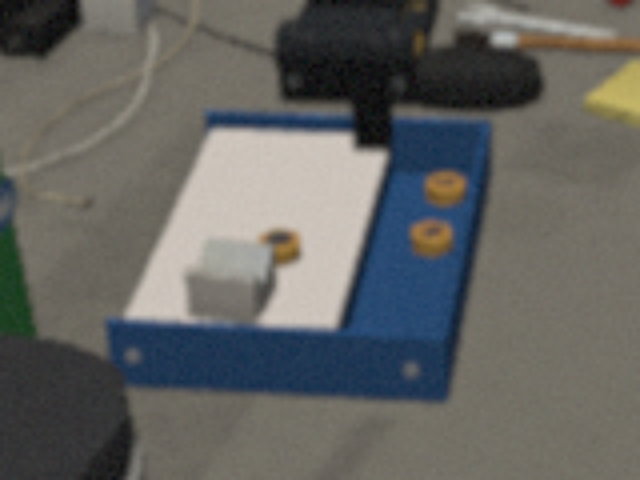

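Two nuts lie in the trough at crop (445,187) and (431,237); nut 3 is at (280,245) beside the V-block.

arm_command(
  fingers=[1, 1, 1, 1, 1, 1, 1, 1],
  dp=[
    [0.03, -0.02, 0],
    [0.03, -0.02, 0],
    [0.022, -0.0215, 0],
    [0, 0, 0],
    [0, 0, 0.015],
    [0, 0, 0.015],
    [0, 0, 0.01],
    [0, 0, 0],
  ],
  spin=[0, 0, 0, 0, 0, 0, 0, 0],
)

```text
clock: 7.9
position: [561.8, 153.7, 59.0]
orientation: [-3.128, -0.295, 0.007]
ft_force: [0.3, -0.3, -0.5]
gripper_width: 0.2
grip_force: 0.0
```

arm_command(
  fingers=[1, 1, 1, 1, 1, 1, 1, 1],
  dp=[
    [-0.008, 0, 0],
    [-0.008, 0, 0],
    [-0.008, 0, 0],
    [-0.008, 0, 0],
    [-0.008, 0, 0],
    [-0.008, 0, 0],
    [-0.008, 0, 0],
    [-0.008, 0, 0],
  ],
  spin=[0, 0, 0, 0, 0, 0, 0, 0],
)

```text
clock: 8.7
position: [500.1, 142.2, 61.2]
orientation: [3.128, 0.296, 0.0]
ft_force: [-0.2, -0.1, -0.2]
gripper_width: 0.2
grip_force: 0.0
```

arm_command(
  fingers=[1, 1, 1, 1, 1, 1, 1, 1],
  dp=[
    [-0.008, 0, 0],
    [-0.008, 0, 0],
    [-0.005, 0, 0],
    [0, 0, 0],
    [0, 0, -0.02],
    [0, 0, -0.03],
    [0, 0, -0.03],
    [0, 0, -0.03],
  ],
  spin=[0, 0, 0, 0, 0, 0, 0, 0],
)

```text
clock: 9.5
position: [480.3, 138.3, 172.1]
orientation: [-3.128, -0.296, -0.0]
ft_force: [0.6, -0.2, -0.7]
gripper_width: 0.2
grip_force: 0.0
```

```bash
python3 - <<'E'
from h import *
rel(48,32,61)
s=snapshot("side");cv2.imwrite("pics/s3.png",cv2.resize(s["img"][150:270,210:370,::-1],None,fx=4,fy=4))
E
```

```text
clock 9.5 tray xy -36.040508761642464 31.959135397318153 172.1089584710865 tool-frame shift mm [ 84.   -0.  111.1] yaw err (world) [ 3.141 -0.   ] spin [-3.141  0.   ] F [ 0.6 -0.2 -0.7] w 0.221665673538355 q6 1.438506408913728
[[0.98, 0.19, 0.0], [0.19, -0.98, 0.0], [0.0, 0.0, -1.0]] [562.85358597 154.12749512  61.        ]
```

View pics/s3.png

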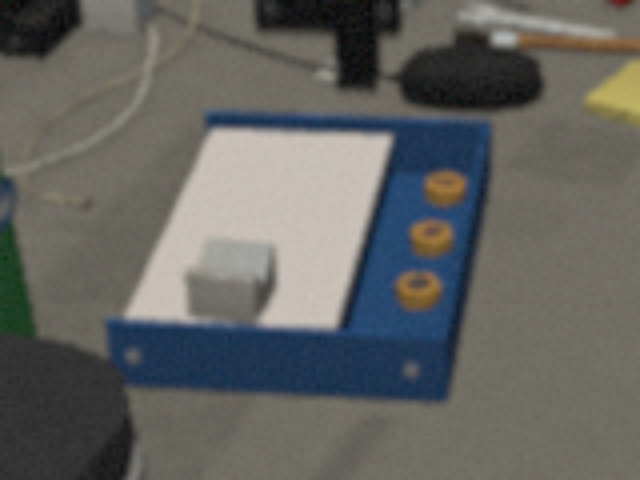

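All three nuts lie flat in the trough, at crop (445,187), (431,237) and (418,290). The V-block hasn't moved from (230,280), and the arm is clear.

```bash
python3 -c "
from plant import *
print(job_done())"
```

```text
the job is handed in; nothing more can be done
None
```

All three nuts were swept into the blue trough and the job was handed in at about 9.5 s; the last picture shows them lying flat there, the V-block unmoved and the arm clear (no verdict was returned, and I did not re-measure the pad and marker, but the arm stayed away from both).

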